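# Snap in a relay and pull-test it

## Robot

A 7-joint arm with a two-finger parallel gripper is mounted at the origin on the work surface. World frame = base frame: x ahead of the robot, y to its left, z up, the work surface at z = 0. Lengths are in m, angles in rad, forces in N, time in s.
With the tool pointing down it reaches from about 0.425 to 0.95 m from the base axis. Payload 4.7 kg.
Tool frame: the origin (TCP) lies at the very end of the fingers, on their centre line; the grasp point (between the pads) lies 19 mm behind it (ctrl.pinch_z is the distance from the TCP to the grasp point, in m); z points along the fingers, y is the line along which they close (so a half turn about z gives the same grasp; the last joint's range is limited). The gripper opens to 85 mm and grips with 20 to 120 N. Pads are 22 mm wide; open, the fingers measure 114 mm over their backs; the gripper's body (76 mm by 85 mm) begins 54 mm behind the grasp point. The pads swing forward as they close: fully open they stand 13 mm farther back than shut.
Start: joints at [-1.15, 0.469, -0.049, 1.532, 0.024, 1.141, -0.082], TCP at [0.293, 0.608, 0.231] pointing down, gripper open.
Joint ranges: [-2.59, 2.59], [-0.33, 1.99], [-1.39, 1.29], [0.1, 2.45], [-1.04, 4.18], [0.21, 1.99], [-2.66, 2.66]. Speed limits (rad/s): [2.57, 2.57, 3.14, 3.14, 3.14, 3.14, 3.14].

## Interface

Orientations are given as a rotation vector (axis times angle).
In Python, from station import ctrl gives the robot as it stands. The module is installed in compiled form; this text tells all that it offers.
- The arm moves only by the tool drive_tool, never from a script. Its argument "plan" is a list of rows, each a list of 3 entries, a list of its own where there are three numbers: the turn, a rotation vector about the world's x, y, z in degrees, then the shift along the world's x, y, z in m, then the finger opening in m, from 0 to 0.0854. A call has 1 to 12 rows; each row is the pose to reach, as a shift and turn from the pose commanded when the call began; what a row does not reach only later rows make up. A row lasts 1/10 s, in which the tool goes at most 50 mm and 8.59 degrees, less where a joint would pass 70% of its speed; a pose out of reach is approached as far as the arm can. A call with a gripper value outside its range is refused whole. The fingers move at their own pace and stop on an object; "force" is the grip in N (left out, the last holds). Time passes only in rows, so rows that repeat a pose let the fingers close. It gives the time, the measured TCP pose, the force, the opening and the grip force at its end, in the units of the state.
- ctrl.read_state(): the state, without advancing time (a new reading comes with each control period).
- ctrl.get_image(name): name is "scene" or "top" or "wrist"; returns a dict with "color" (400x640x3 uint8, red, green, blue), "fx", "fy", "cx", "cy" (pixels), "xyz" and "orientation" of the camera in the world. Camera axes: x right, y up, looking along -z (the intrinsics and any distortion apply to the point x, -y, -z); pixel columns grow to the right and rows downward; lengths in m; the calibration is good to about 2 mm. A picture is of the moment at which its call begins. There is no depth.
- ctrl.sign_off(): hands the job in; it is judged then, once.
Trained networks look in the newest picture that a camera, given by its name, has taken for a name from the list of things; names that differ only in an ending like _2 or _b are one class to them, and where a whole thing is asked for, a point or a joint stands for the part that bears it (a point fixed in the world has none). Each returns a list of dicts, best first, with "score" (0 to 1); they miss things now and then, are a little off and sometimes report something else, mostly with a low value. They report only what shows in the picture. A call takes as long as a camera call. They do not tell look-alikes from the thing itself.
- ctrl.outline_of(camera, query): "region" (400x640 bool, what is visible of it).
- ctrl.spot_point(camera, query): "xyz" ([x, y, z] in m, in world coordinates, good to about 4 mm: a listed point, or the origin of a listed thing).
The state is a dict: "clock": time; "q": joint angles; "joint_vel": joint speeds; "tau": joint torques, N m; "ee_pos": TCP position; "tool_rot": TCP orientation; "force": force on the tool from outside, world axes, zero at the start; "moment": the same for the moment, N m; "finger_gap": opening from 0.0 (shut) to 1.0 (fully open); "gripper_force": force on a finger pad.
Only numpy, scipy, OpenCV 4.12 (cv2) and the standard library are available. Lean on these libraries where they do the work, as an engineer would, in place of code of your own. Each camera call takes 0.05 s, during which the arm holds its last target. There are 200 camera calls.

## Task

Take the orange relay from the rack and press it straight down into the socket on the green board until it snaps fully home, pushing with no more than about 25 N. Then tug it straight up by its housing with about 10 N (never more than 18 N) and hold that pull steadily for a good second to prove that it is retained, ease it off and let go, leaving it latched in the socket. Leave everything else where it is.

Things in the scene. Friction and masses are not known exactly. Their poses are not given: they have to be found in the camera images.
- relay_orange_grip (a point): Orange plug-in relay to be fitted, 60 mm tall, 35 to 70 g: a housing 30 (its x) x 24 (y) x 44 mm tall on a 16 mm tall black foot. This point: on its axis, 27 mm above the housing's underside (the shoulder), 17 mm below its top; z up. Grip the two faces that look along its y (24 mm apart). Alike after half a turn. Starts upright in one of the rack's three pockets.
- relay_orange_tip (a point): Centre of the underside of the orange relay's black foot, 43 mm below the grip point. The foot is 16 mm wide (y); along x it is 18 mm at the tip and widens over the lowest 6 mm to a 25 mm long barb, whose flat upper edge is 8 mm above the tip, below an 18 mm long neck.
- socket_mouth (a point): Centre of the mouth of the black relay socket, on its top face, 43 mm above the table; z up. Socket 50 (its x) x 34 (y) x 20 mm tall, on a green circuit board 100 x 80 mm in an aluminium jig. Well 27.5 (x) x 18.5 mm (y), 1.5 mm chamfered rim, 18 mm deep: the relay goes straight down, its x along the socket's x (either way round), till its shoulder rests on the socket's top.
- latch_nose (a point): Middle of the socket's well, 4 mm below its top, level with two sprung noses, one at each x end. They give way to the relay's barb (about 8 to 13 N in all) and snap back above it: fully home, the relay is retained, with about 2 mm of free lift before the noses take the pull. They hold far more than the test pull.
- board (a joint): Rise of the circuit board on its stiff springs, m: 0 at rest, positive up. It yields 1 mm per 15 N of pull or push on the socket (a 10 N pull is 0.00067), so this reading is too coarse to set the pull: use force. Stops at 0.0025 either way; the jig's base is fixed to the table.
- rack_top (a point): Centre of the top face of the grey parts rack, 24 mm above the table, 156 mm (its x) by 60 mm (y), fixed. Three loose pockets along its x, 48 mm apart, each holding a relay upright, shoulder on the top face, relay x along rack x. Which relay is in which pocket varies.
- relay_white_grip (a point): White relay, same size and reference point as the orange one; a bystander.
- relay_blue_grip (a point): Blue relay, same size and reference point as the orange one; a bystander.
- cutters: Black-handled side cutters, about 115 mm long, 46 mm wide, 14 mm high, lying flat between jig and rack; origin at the pivot, on the table. A bystander.
- pliers: Red-handled pliers lying flat, same size; origin at the pivot, on the table. A bystander.
- spool: Grey metal spool, 54 mm across, 40 mm tall, standing; origin under its centre. A bystander.
- cup: Green cup, 64 mm across, 55 mm tall; origin under its centre. A bystander.
- driver: Yellow-handled screwdriver about 200 mm long, lying flat. A bystander.
- third_hand: Helping-hand stand: black base 75 x 60 mm with steel arms, 90 mm tall; origin under the base's centre. A bystander.
Mind the look-alikes: they are no part of the job. Of the things that look like the part that bears relay_orange_grip, the smallest one is meant. What is shaped like the part that bears socket_mouth but purple is not meant.

How it is judged:
On the way, in this order (a step that is already met when the one before it is completed fails the run):
1. the orange relay is pressed fully home in the socket (shoulder within 1.5 mm of the socket's top) (z of relay_orange_grip in the frame of socket_mouth below 0.0285 m and x of relay_orange_grip in the frame of socket_mouth between -0.003 and 0.003 m and y of relay_orange_grip in the frame of socket_mouth between -0.003 and 0.003 m and angle between relay_orange_grip's own z axis and vertical below 0.15 rad), for 0.1 s.
2. the seated relay is pulled up by the fingers with 6.5 to 13.5 N for 0.6 s, the latches holding it, the robot not touching the board (value of joint board between 0.000433333 and 0.0009 m and contact force between the fingers and relay_orange above 1 N and contact force between each of the arm, the fingers and board below 0.5 N and z of relay_orange_grip in the frame of socket_mouth below 0.031 m and x of relay_orange_grip in the frame of socket_mouth between -0.003 and 0.003 m and y of relay_orange_grip in the frame of socket_mouth between -0.003 and 0.003 m and angle between relay_orange_grip's own z axis and vertical below 0.15 rad), for 0.6 s.
At the end, for the whole second after the job is handed in: The orange relay is at rest in the socket, upright, centred within 3 mm and its shoulder no more than 3 mm above the socket's top (latched), let go, the board back at its rest height within 0.3 mm; all bystanders where they stood (z of relay_orange_grip in the frame of socket_mouth below 0.03 m and x of relay_orange_grip in the frame of socket_mouth between -0.003 and 0.003 m and y of relay_orange_grip in the frame of socket_mouth between -0.003 and 0.003 m and angle between relay_orange_grip's own z axis and vertical below 0.15 rad and value of joint board between -0.0003 and 0.0003 m and linear speed of relay_orange below 0.02 m/s); the robot touches nothing.
It fails at once if the relay or the socket is pulled up with more than 20 N (value of joint board above 0.00133333 m).
It fails at once if the board is pressed down with more than 30 N (value of joint board below -0.002 m).
It fails at once if a bystander is moved by more than 20 mm (distance of any of relay_white_grip, relay_blue_grip, cutters, pliers, spool, cup, driver, third_hand from where it was at the start of the episode above 0.02 m).
It also fails if it takes over 54 s, if anything falls off the work surface, if the arm or the gripper's body presses on something with over 40 N, if the wrist force passes 120 N, or if a joint passes its speed limit or range.

## Working session

There is one attempt and no reset: what is moved stays moved. The work goes in short steps, Python scripts to look and compute and a tool call to move; the robot and the scene stay as the last step left them, time stands still between calls to the robot, and variables do not carry over. Pictures are saved under pics/ and viewed, at most 10 in all, crops included, and the job is handed in when it is done.

Besides the shell and the picture viewer there is one more tool, called after "Request:" in YAML: its name, and indented under it one key for each argument. drive_tool: Moves the arm, as the interface text tells. Its arguments: {"type":"object","properties":{"plan":{"type":"array"},"force":{"type":"number"}},"required":["plan"]}

```bash
mkdir -p pics; cat > h.py <<'E'
import numpy as np, cv2
from station import ctrl
from scipy.spatial.transform import Rotation as R
def save(im,n): cv2.imwrite('pics/'+n,cv2.cvtColor(np.ascontiguousarray(im),cv2.COLOR_RGB2BGR))
def rot(o):
    o=np.array(o,float)
    return o if o.shape==(3,3) else (R.from_rotvec(o) if o.size==3 else R.from_quat(o)).as_matrix()
def proj(im,p):
    c=rot(im['orientation']).T@(np.array(p)-im['xyz']); return np.array([im['cx']+im['fx']*c[0]/-c[2], im['cy']+im['fy']*-c[1]/-c[2]])
def ray(im,uv,z):
    d=rot(im['orientation'])@np.array([(uv[0]-im['cx'])/im['fx'],-(uv[1]-im['cy'])/im['fy'],-1]); o=np.array(im['xyz'])
    return o+d*(z-o[2])/d[2]
E
python3 - <<'E'
from h import *
s=ctrl.read_state(); print(s)
for n in ['top','scene']:
    im=ctrl.get_image(n); save(im['color'],n+'0.png'); print({k:v for k,v in im.items() if k!='color'})
    for q in ['relay_orange_grip','socket_mouth','rack_top','relay_white_grip','relay_blue_grip','cutters']:
        print(n,q,[(round(d['score'],2),np.round(d['xyz'],3).tolist(),proj(im,d['xyz']).round().tolist()) for d in ctrl.spot_point(n,q)])
E
```

```text
{'clock': 0.0, 'q': array([-1.14991212,  0.46944634, -0.0485903 ,  1.5337132 ,  0.02406907,
        1.14099518, -0.08227041]), 'joint_vel': array([ 2.04618858e-04,  2.27779565e-03, -1.50935926e-03, -2.47547139e-04,
        4.61341479e-04,  5.76752931e-04,  9.23387344e-05]), 'tau': array([ 4.24260015e-04, -5.10311401e+01, -4.62232658e-02, -2.37716478e+01,
        1.06830438e-02,  7.49253872e-03, -1.38560651e-05]), 'ee_pos': array([0.29319779, 0.60733677, 0.23024993]), 'tool_rot': array([-7.00422272e-01, -3.06211101e+00,  3.04392741e-03]), 'force': array([-0.53786656, -0.46117981, -0.50394129]), 'moment': array([-0.0233906 , -0.0096207 , -0.00956114]), 'gripper_force': 0.0, 'finger_gap': 0.9964711773309591}
{'fx': 385.409950565122, 'fy': 385.409950565122, 'cx': 319.29799737012485, 'cy': 193.27861441634647, 'xyz': array([ 0.43999217, -0.02065054,  1.07250394]), 'orientation': array([ 0.11923482, -0.07527582, -1.59841026])}
top relay_orange_grip [(0.66, [0.637, 0.043, 0.056], [305.0, 168.0]), (0.52, [0.617, 0.272, 0.053], [220.0, 178.0]), (0.47, [0.622, 0.138, 0.055], [270.0, 174.0])]
to
[... 478 characters left out ...]
 array([1.25892317, 0.39060772, 0.75028015]), 'orientation': array([0.50779158, 0.87647309, 1.90943398])}
scene relay_orange_grip [(0.82, [0.613, 0.276, 0.058], [406.0, 245.0]), (0.76, [0.621, 0.136, 0.048], [354.0, 232.0]), (0.68, [0.635, 0.038, 0.055], [318.0, 221.0])]
scene socket_mouth [(0.65, [0.566, -0.188, 0.044], [264.0, 186.0]), (0.61, [0.388, -0.168, 0.044], [300.0, 159.0]), (0.31, [0.777, 0.009, -0.001], [283.0, 267.0])]
scene rack_top [(0.64, [0.581, 0.143, 0.023], [362.0, 230.0])]
scene relay_white_grip [(0.54, [0.581, 0.141, 0.055], [361.0, 221.0])]
scene relay_blue_grip [(0.57, [0.527, 0.15, 0.049], [372.0, 212.0])]
scene cutters [(0.56, [0.524, 0.008, 0.001], [327.0, 208.0])]
```

View pics/top0.png

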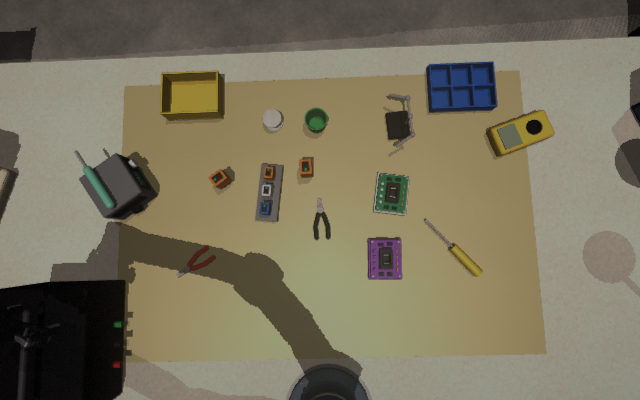

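View pics/scene0.png

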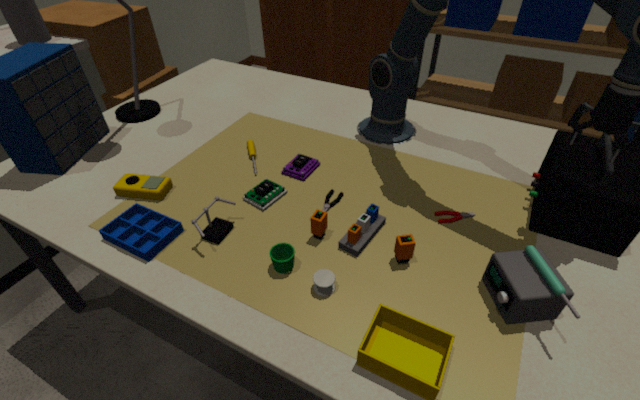

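The top image shows a grey rack with orange (270,174), white (267,190) and blue (265,207) relays. The green board with the wanted socket is at (391,193), and the purple look-alike is at (385,258).
Candidates for the orange relay are the rack pocket (270,174), a loose one at (306,168) and a loose one at (220,178). By the description it should be the one in the rack, which is also the smallest. I'll check that in a crop.

```bash
python3 - <<'E'
from h import *
im=ctrl.get_image('scene'); c=im['color'][190:280,295:430]; save(cv2.resize(c,None,fx=5.5,fy=5.5,interpolation=cv2.INTER_CUBIC),'crop0.png')
for d in ctrl.outline_of('scene','relay_orange_grip'):
    r=d['region']; v,u=np.nonzero(r); print(round(d['score'],2),u.mean().round(),v.mean().round(),r.sum(),np.ptp(u),np.ptp(v))
E
```

```text
0.96 405.0 247.0 503 20 28
0.86 319.0 223.0 412 17 28
0.51 354.0 233.0 224 13 19
0.42 373.0 212.0 167 11 19
```

View pics/crop0.png

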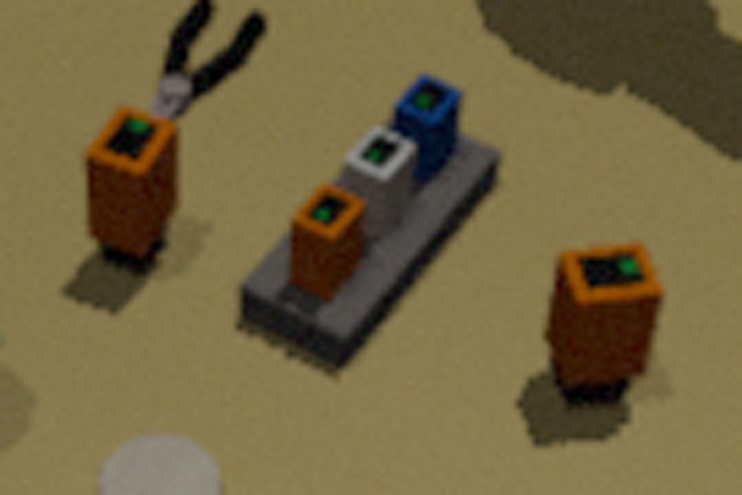

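Request:
drive_tool:
  plan:
    - [[0,0,2],[0.03,-0.042,0.0],0.085]
    - [[0,0,4],[0.06,-0.084,0.01],0.085]
    - [[0,0,6],[0.09,-0.126,0.01],0.085]
    - [[0,0,8],[0.12,-0.168,0.02],0.085]
    - [[0,0,10],[0.15,-0.21,0.02],0.085]
    - [[0,0,12],[0.18,-0.252,0.02],0.085]
    - [[0,0,14],[0.21,-0.294,0.02],0.085]
    - [[0,0,16],[0.24,-0.336,0.02],0.085]
    - [[0,0,17],[0.26,-0.378,0.02],0.085]
    - [[0,0,17],[0.28,-0.42,0.02],0.085]
    - [[0,0,17],[0.29,-0.46,0.02],0.085]
    - [[0,0,17],[0.29,-0.46,0.02],0.085]

```text
clock: 2.0
ee_pos: [0.586, 0.1379, 0.2516]
tool_rot: [0.262, 3.129, -0.008]
force: [-0.0, 0.7, -0.4]
finger_gap: 0.998
gripper_force: 0.0
```

The crop shows the rack relay (325,240 in the crop) is clearly smaller than both loose oranges (130,180 and 605,320), so it is the target. Next is a near view with the wrist camera.

```bash
python3 - <<'E'
from h import *
im=ctrl.get_image('wrist'); save(im['color'],'w1.png'); print(im['fx'],im['xyz'],im['orientation'], ctrl.read_state()['ee_pos'])
for q in ['relay_orange_grip','rack_top','relay_white_grip','relay_blue_grip']:
    print(q,[(round(d['score'],2),np.round(d['xyz'],4).tolist(),proj(im,d['xyz']).round().tolist()) for d in ctrl.spot_point('wrist',q)])
    for d in ctrl.outline_of('wrist',q)[:3]:
        c=max(cv2.findContours(d['region'].astype(np.uint8),0,2)[0],key=cv2.contourArea); print(round(d['score'],2),cv2.minAreaRect(c))
E
```

```text
312.4051263095448 [0.51903133 0.14865984 0.39308289] [-0.22623124 -0.18563387  1.39546512] [0.58474168 0.14276221 0.25152103]
relay_orange_grip [(0.82, [0.6238, 0.1416, 0.0556], [331.0, 201.0]), (0.63, [0.614, 0.273, 0.0548], [447.0, 174.0]), (0.58, [0.634, 0.0376, 0.0539], [244.0, 223.0]), (0.37, [0.7752, 0.0089, 0.0028], [256.0, 304.0])]
0.7 ((446.75006103515625, 170.75001525878906), (50.20457458496094, 43.84061813354492), 45.0)
0.6 ((330.0, 200.5), (35.0, 22.0), 90.0)
0.6 ((245.24798583984375, 223.364013671875), (46.77854919433594, 41.6803092956543), 79.69515228271484)
rack_top [(0.6, [0.5761, 0.1431, 0.0201], [326.0, 155.0])]
0.81 ((327.11669921875, 151.4671630859375), (130.47299194335938, 52.947689056396484), 88.31531524658203)
relay_white_grip [(0.96, [0.578, 0.1476, 0.0504], [330.0, 160.0])]
0.79 ((327.5, 158.5), (33.0, 23.0), 90.0)
0.4 ((55.96153259277344, 187.3076934814453), (89.62506866455078, 67.66007232666016), 78.69007110595703)
relay_blue_grip [(0.98, [0.5288, 0.1511, 0.0502], [326.0, 114.0])]
0.73 ((327.0, 115.0), (30.0, 24.0), 90.0)
```

View pics/w1.png

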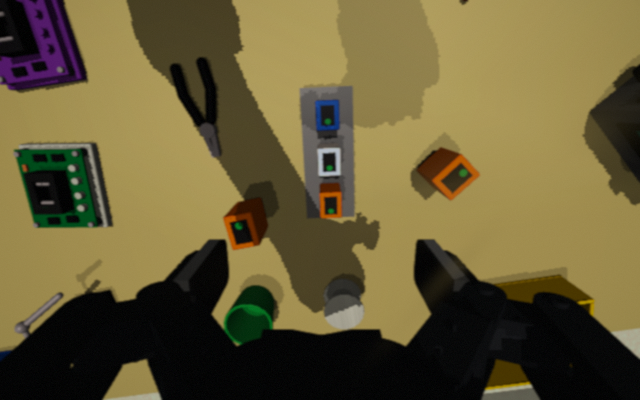

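The wrist view shows the rack upright at columns 302-354, with the orange relay at (331,200), white at (329,160) and blue at (327,115). The loose oranges are at (245,222) and (448,172). Next I'll refine the relay top and rack yaw by ray casting.

```bash
python3 - <<'E'
from h import *
im=ctrl.get_image('wrist'); hsv=cv2.cvtColor(im['color'],cv2.COLOR_RGB2HSV)
def topc(m,box):
    z=np.zeros_like(m); u0,u1,v0,v1=box; z[v0:v1,u0:u1]=m[v0:v1,u0:u1]
    c=max(cv2.findContours(z.astype(np.uint8),0,2)[0],key=cv2.contourArea); r=cv2.minAreaRect(c); 
    b=np.array([ray(im,p,0.068)[:2] for p in cv2.boxPoints(r)]); return r,b.mean(0).round(4),[np.linalg.norm(b[i]-b[i-1]).round(4) for i in (1,2)]
H,S,V=[hsv[...,i].astype(int) for i in range(3)]
for q,b in (('o',(315,348,178,222)),): 
    print(V[178:222,318:345:3])
    print(topc((V>150)&(S>150)&(H<20),b))
print(topc((V>150)&(S<60),(312,345,140,182)))
d=ctrl.outline_of('wrist','rack_top')[0]['region']
c=max(cv2.findContours(d.astype(np.uint8),0,2)[0],key=cv2.contourArea)
b=np.array([ray(im,p,0.024) for p in cv2.boxPoints(cv2.minAreaRect(cv2.convexHull(c)))])
for i in range(4): print(b[i][:2].round(4),np.linalg.norm(b[i]-b[i-1]).round(4),np.degrees(np.arctan2(*(b[i]-b[i-1])[[1,0]])).round(2))
print(b.mean(0))
E
```

```text
[[196 197 195 192 110  95  93  95 100]
 [182 179 176 167 104  88  94  95  99]
 [124 113 112 103  81  84  95  95  98]
 [ 64  54  52  44  67  74  93  94  98]
 [ 43  53  45  39  69  72  92  95  99]
 [ 60  65  59  63  72  74  93  94  97]
 [ 71  71  67  70  70  81  95  95  98]
 [ 72  69  70  70  72  82  93  94  96]
 [ 70  67  68  70  72  76  96  95  98]
 [ 71  69  69  72  71  76  94  95  96]
 [ 76  77  77  78  72  76  93  94  96]
 [ 79  79  81  80  71  75  95  94  96]
 [ 81  81  80  80  70  73  95  93  96]
 [ 80  80  83  79  68  75  94  96  97]
 [ 83  81  81  82  69  75  94  96  96]
 [ 80  80  81  79  71  73  91  95  95]
 [ 82  81  84  81  70  71  92  93  95]
 [ 83  85  84  86  72  72  91  94  96]
 [116 116 115 119  85  74  94  94  96]
 [165 164 163 165 111  75  94  93  95]
 [183 183 182 183 127  75  93  95  95]
 [183 183 183 185 132  74  94  93  95]
 [166 167 165 181 133  75  93  93  97]
 [116 116 117 179 133  75  93  93  95]
 [ 56  55  66 176 132  74  93  92  96]
 [ 24  25  45 176 132  77  93  93  96]
 [ 21  23  44 177 133  83  94  94  95]
 [ 22  23  43 176 133  89  94  93  94]
 [ 22  2
[... 280 characters left out ...]
75 139  91  93  92  94]
 [100  93  34 175 138  91  91  92  95]
 [114 108  33 176 140  89  92  93  94]
 [110 106  32 175 141  91  91  91  93]
 [ 94  89  44 174 140  91  92  91  92]
 [ 93  94 100 178 140  89  91  91  93]
 [153 161 161 182 140  93  94  94  95]
 [164 182 182 183 140  98 108 109 114]
 [146 169 167 165 125 103 131 136 129]]
(((322.0, 209.0), (24.0, 14.0), 90.0), array([0.624 , 0.1433]), [np.float64(0.0152), np.float64(0.0277)])
(((320.0, 166.0), (26.0, 16.0), 90.0), array([0.5764, 0.1483]), [np.float64(0.0167), np.float64(0.0278)])
[0.496  0.1262] 0.1546 170.6
[0.5042 0.1843] 0.0587 82.03
[0.6575 0.1658] 0.1545 -6.89
[0.6485 0.1009] 0.0654 -97.91
[0.57655963 0.14428004 0.024     ]
```

```bash
cat >> h.py <<'E'
def topc(im,m,box,zt):
    z=np.zeros_like(m); u0,u1,v0,v1=box; z[v0:v1,u0:u1]=m[v0:v1,u0:u1]
    c=max(cv2.findContours(z.astype(np.uint8),0,2)[0],key=cv2.contourArea); r=cv2.minAreaRect(c)
    b=np.array([ray(im,p,zt)[:2] for p in cv2.boxPoints(r)]); e=b[1]-b[0]; f=b[2]-b[1]
    return np.round([*r[0],*r[1],r[2]],1).tolist(),b.mean(0).round(4),np.linalg.norm(e).round(4),np.linalg.norm(f).round(4),np.degrees(np.arctan2(e[1],e[0])).round(1)
E
python3 - <<'E'
from h import *
im=ctrl.get_image('wrist'); hsv=cv2.cvtColor(im['color'],cv2.COLOR_RGB2HSV)
H,S,V=[hsv[...,i].astype(int) for i in range(3)]; s=ctrl.read_state(); print(s['clock'],s['ee_pos'],s['tool_rot'],im['xyz'])
print(topc(im,(V>120)&(S>150)&(H<20),(300,345,188,230),.068))
print(topc(im,(V>130)&(S<60),(300,345,146,185),.068))
print(topc(im,(V>60)&(S>120)&(H>100)&(H<130),(300,345,95,140),.068))
for q in ['relay_orange_grip','relay_white_grip','relay_blue_grip']: print([np.round(d['xyz'],4).tolist() for d in ctrl.spot_point('wrist',q)][:2])
E
```

```text
2.6 [0.58331844 0.14844813 0.25135829] [-2.38773252e-01 -3.13250543e+00 -1.71724641e-04] [0.5163522  0.15769093 0.392981  ]
([319.8, 208.8, 25.2, 21.5, 87.5], array([0.6236, 0.1403]), np.float64(0.0232), np.float64(0.029), np.float64(83.9))
([318.4, 166.0, 27.1, 22.9, 87.0], array([0.5764, 0.1461]), np.float64(0.0238), np.float64(0.0289), np.float64(84.3))
([317.0, 120.0, 30.0, 22.0, 90.0], array([0.5294, 0.1519]), np.float64(0.0221), np.float64(0.0297), np.float64(81.3))
[[0.6265, 0.143, 0.0491], [0.6164, 0.2759, 0.0581]]
[[0.5757, 0.1468, 0.054]]
[[0.5299, 0.1496, 0.0494]]
```

Request:
drive_tool:
  plan:
    - [[0,0,1],[0.02,-0.004,-0.02],0.05]
    - [[0,0,1],[0.0405,-0.0075,-0.05],0.05]
    - [[0,0,1],[0.0405,-0.0075,-0.08],0.05]
    - [[0,0,1],[0.0405,-0.0075,-0.11],0.05]
    - [[0,0,1],[0.0405,-0.0075,-0.14],0.05]
    - [[0,0,1],[0.0405,-0.0075,-0.16],0.05]
    - [[0,0,1],[0.0405,-0.0075,-0.16],0.05]
    - [[0,0,1],[0.0405,-0.0075,-0.16],0.05]
    - [[0,0,1],[0.0405,-0.0075,-0.16],0.05]

```text
clock: 3.65
ee_pos: [0.6252, 0.1406, 0.093]
tool_rot: [0.213, 3.132, 0.002]
force: [-0.3, 0.3, -0.2]
finger_gap: 0.586
gripper_force: 0.0
```

```bash
python3 - <<'E'
from h import *
im=ctrl.get_image('wrist'); save(im['color'],'w2.png'); hsv=cv2.cvtColor(im['color'],cv2.COLOR_RGB2HSV); s=ctrl.read_state(); print(s['clock'],s['ee_pos'],s['tool_rot'],s['force'],s['finger_gap'])
print([np.round(d['xyz'],4).tolist() for d in ctrl.spot_point('wrist','relay_orange_grip')][:3],proj(im,[.6236,.1405,.068]))
E
```

```text
3.7 [0.6251452  0.14066653 0.09311906] [2.12742325e-01 3.13140516e+00 1.79603646e-03] [-0.12864021 -0.50706306  0.25864802] 0.578003983435074
[[0.6128, 0.2751, 0.0581], [0.6327, 0.0379, 0.0529], [0.6228, 0.1395, 0.0517]] [322.08393173 225.99580008]
```

View pics/w2.png

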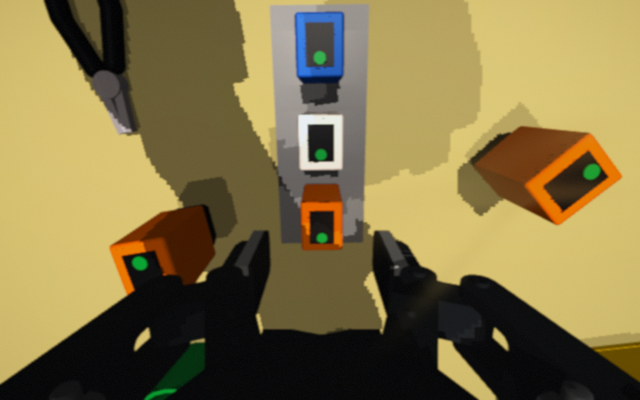

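The relay top is at (322,225) and the prediction was (322,226), so the aim is good and the fingers straddle it with room on both sides. Going down to grip.

Request:
drive_tool:
  plan:
    - [[0,0,0],[-0.001,0,-0.02],0.05]
    - [[0,0,0],[-0.001,0,-0.04],0.05]
    - [[0,0,0],[-0.001,0,-0.055],0.05]
    - [[0,0,0],[-0.001,0,-0.06],0.05]
    - [[0,0,0],[-0.001,0,-0.06],0.05]
    - [[0,0,0],[-0.001,0,-0.06],0.035]
    - [[0,0,0],[-0.001,0,-0.06],0.015]
    - [[0,0,0],[-0.001,0,-0.06],0.01]
    - [[0,0,0],[-0.001,0,-0.06],0.01]
    - [[0,0,0],[-0.001,0,-0.06],0.01]
    - [[0,0,0],[-0.001,0,-0.06],0.01]
    - [[0,0,0],[-0.001,0,-0.06],0.01]
  force: 60

```text
clock: 4.95
ee_pos: [0.6238, 0.1406, 0.0325]
tool_rot: [0.213, 3.132, 0.001]
force: [-0.1, -0.2, 5.9]
finger_gap: 0.271
gripper_force: 59.0
```

Request:
drive_tool:
  plan:
    - [[0,0,0],[0,0,0.01],0.01]
    - [[0,0,0],[0,0,0.03],0.01]
    - [[0,0,0],[0,0,0.06],0.01]
    - [[0,0,0],[0,0,0.1],0.01]
    - [[0,0,0],[0,0,0.14],0.01]
    - [[0,0,0],[0,-0.02,0.17],0.01]
    - [[0,0,0],[0,-0.06,0.17],0.01]
    - [[0,0,0],[0,-0.1,0.17],0.01]
    - [[0,0,0],[-0.01,-0.145,0.17],0.01]
    - [[0,0,0],[-0.01,-0.19,0.17],0.01]
    - [[0,0,0],[-0.02,-0.235,0.17],0.01]
    - [[0,0,0],[-0.02,-0.275,0.17],0.01]

```text
clock: 6.15
ee_pos: [0.6011, -0.1372, 0.2016]
tool_rot: [-0.215, -3.133, 0.0]
force: [0.7, -0.1, 0.1]
finger_gap: 0.273
gripper_force: 58.8
```

Request:
drive_tool:
  plan:
    - [[0,0,0],[0,-0.02,0],0.01]
    - [[0,0,0],[0,-0.035,0],0.01]
    - [[0,0,0],[0,-0.035,0],0.01]
    - [[0,0,0],[0,-0.035,0],0.01]
    - [[0,0,0],[0,-0.035,0],0.01]
    - [[0,0,0],[0,-0.035,0],0.01]
    - [[0,0,0],[0,-0.035,0],0.01]

```text
clock: 6.85
ee_pos: [0.6032, -0.1683, 0.2013]
tool_rot: [-0.21, -3.134, -0.001]
force: [-1.0, -0.9, -0.7]
finger_gap: 0.273
gripper_force: 58.8
```

```bash
python3 - <<'E'
from h import *
im=ctrl.get_image('wrist'); save(im['color'],'w3.png'); s=ctrl.read_state(); print(s['clock'],s['ee_pos'],s['tool_rot'],s['force'],s['finger_gap'])
for q in ['socket_mouth','relay_orange_grip','relay_orange_tip']: print(q,[(d['score'],np.round(d['xyz'],4).tolist(),proj(im,d['xyz']).round(1)) for d in ctrl.spot_point('wrist',q)][:3])
for d in ctrl.outline_of('wrist','socket_mouth')[:2]:
    r=d['region']; print(topc(im,r,(0,640,0,400),.043),d['score'])
    c=max(cv2.findContours(r.astype(np.uint8),0,2)[0],key=cv2.contourArea); print(cv2.approxPolyDP(cv2.convexHull(c),4,True)[:,0].tolist())
E
```

```text
6.9 [ 0.6030996  -0.16869174  0.2013568 ] [-2.10739938e-01 -3.13446951e+00 -4.74035817e-04] [-0.33258645  0.86476773 -1.00764323] 0.27451010091606043
socket_mouth [(0.84, [0.5645, -0.1896, 0.0383], array([294.8, 140.4]))]
relay_orange_grip [(0.91, [0.6331, 0.041, 0.0552], array([545. , 181.9])), (0.82, [0.6016, -0.1695, 0.2235], array([320.3, 267.5]))]
relay_orange_tip [(0.88, [0.6344, 0.0391, -0.001], array([508.5, 171.6])), (0.62, [0.6068, -0.1734, 0.1768], array([314.8, 235.9]))]
([292.4, 135.9, 83.1, 100.3, 1.8], array([ 0.5615, -0.191 ]), np.float64(0.0944), np.float64(0.0757), np.float64(167.2)) 0.69
[[261, 86], [334, 87], [330, 185], [256, 183], [252, 98]]
([503.2, 288.5, 81.3, 30.6, 30.4], array([0.7531, 0.0115]), np.float64(0.0337), np.float64(0.097), np.float64(150.4)) 0.56
[[464, 275], [477, 265], [495, 266], [533, 293], [533, 318], [529, 321], [467, 285]]
```

View pics/w3.png

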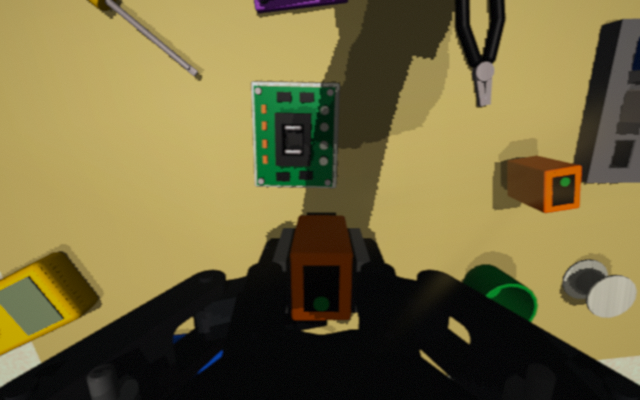

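The green board's socket is at (293,139), its long side along image rows, with white noses at (293,127) and (293,151). The held relay sits square in the fingers at (321,290). I'll go lower for a finer view of both.

Request:
drive_tool:
  plan:
    - [[0,0,0],[0.0,-0.01,-0.02],0.01]
    - [[0,0,0],[0.0,-0.02,-0.05],0.01]
    - [[0,0,0],[0.0,-0.02,-0.07],0.01]
    - [[0,0,0],[0.0,-0.02,-0.07],0.01]
    - [[0,0,0],[0.0,-0.02,-0.07],0.01]
    - [[0,0,0],[0.0,-0.02,-0.07],0.01]

```text
clock: 7.7
ee_pos: [0.6041, -0.1896, 0.1329]
tool_rot: [0.212, 3.132, -0.0]
force: [0.5, 0.3, -0.9]
finger_gap: 0.275
gripper_force: 58.8
```

```bash
python3 - <<'E'
from h import *
im=ctrl.get_image('wrist'); s=ctrl.read_state(); print(s['clock'],s['ee_pos'],s['tool_rot'],s['force'],s['finger_gap'])
save(im['color'],'w4full.png'); np.savez('w4.npz',**im)
p=proj(im,[.5645,-.189,.043]).round().astype(int); print(p, ctrl.spot_point('wrist','socket_mouth')[:2])
u,v=p; a=cv2.resize(im['color'][max(0,v-75):v+75,u-75:u+75],None,fx=4,fy=4,interpolation=cv2.INTER_NEAREST); b=im['color'][200:350,270:370]
b=cv2.resize(b,None,fx=2,fy=4,interpolation=cv2.INTER_NEAREST)[:600]
o=np.zeros((600,800,3),np.uint8); o[:a.shape[0],:600]=a; o[:b.shape[0],600:]=b; save(o,'w4.png')
E
```

```text
7.75 [ 0.60406053 -0.18964438  0.13299111] [ 2.12071231e-01  3.13151236e+00 -4.50420460e-04] [-0.11620581  0.00251217  0.46069245] 0.27249776615468907
[316 145] [{'xyz': [0.5634, -0.1888, 0.0384], 'score': 0.59}]
```

View pics/w4.png

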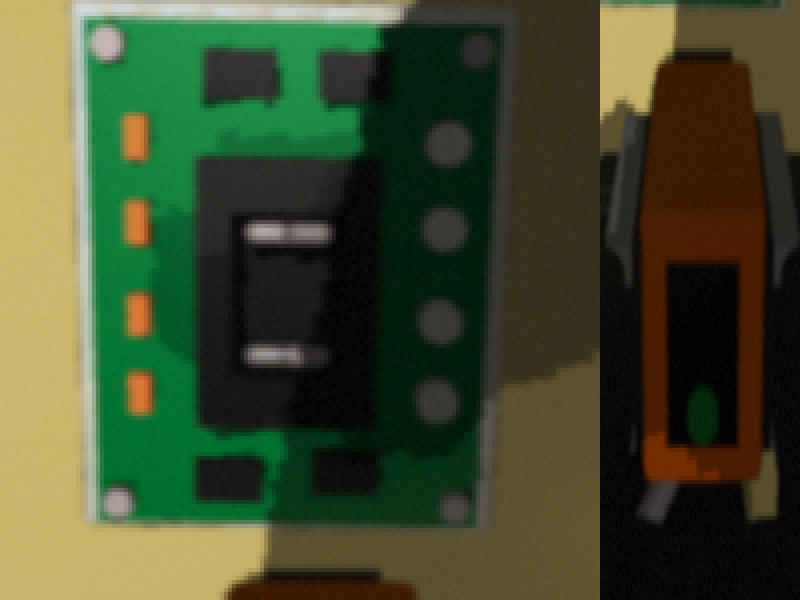

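The crop shows the socket's black top with corners at about (198,157), (382,158), (375,428), (198,426) and noses at (288,233) and (286,356). The screws are at (107,43), (477,52), (118,502), (455,508). The relay top ring on the right is well defined.

```bash
python3 - <<'E'
from h import *
im=dict(np.load('w4.npz')); f=lambda p,z: ray(im,(241+p[0]/4-.5,70+p[1]/4-.5),z)[:2]
ang=lambda a,b: np.degrees(np.arctan2(*(b-a)[::-1])).round(1)
S=[f(p,.023) for p in ((107,43),(477,52),(118,502),(455,508))]
print('screws',np.mean(S,0).round(4),ang(S[0],S[2]),ang(S[1],S[3]),ang(S[0],S[1])-90,ang(S[2],S[3])-90,[np.linalg.norm(S[0]-S[2]),np.linalg.norm(S[0]-S[1])])
N=[f(p,.039) for p in ((288,233),(286,356))]; print('noses',np.mean(N,0).round(4),ang(*N),np.linalg.norm(N[0]-N[1]))
K=[f(p,.043) for p in ((198,157),(382,158),(198,426),(375,428))]; print('sock',np.mean(K,0).round(4),ang(K[0],K[2]),ang(K[1],K[3]),ang(K[0],K[1])-90,ang(K[2],K[3])-90,np.linalg.norm(K[0]-K[2]),np.linalg.norm(K[0]-K[1]))
W=[f(p,.043) for p in ((232,217),(340,217),(232,375),(340,375))]; print('well',np.mean(W,0).round(4),np.linalg.norm(W[0]-W[2]))
T=[ray(im,p,.1685)[:2] for p in ((291,252.5),(352,252.5),(291,320),(352,320))]; print('relay',np.mean(T,0).round(4),np.linalg.norm(T[0]-T[1]),np.linalg.norm(T[0]-T[2]),ang(T[0],T[1])-90)
E
```

```text
screws [ 0.5634 -0.1916] -8.9 -8.8 -9.099999999999994 -8.799999999999997 [np.float64(0.09075334870153788), np.float64(0.07036006899508782)]
noses [ 0.5631 -0.1916] -9.1 0.02293759377044563
sock [ 0.5628 -0.1912] -9.2 -8.5 -8.0 -8.400000000000006 0.04928206720210435 0.03293066142905144
well [ 0.563  -0.1917] 0.028981853494738214
relay [ 0.6035 -0.1904] 0.02266146427366035 0.02935743946288793 -7.799999999999997
```

Request:
drive_tool:
  plan:
    - [[0,0,-1],[-0.02,-0.0005,0],0.01]
    - [[0,0,-1],[-0.0405,-0.0011,-0.01],0.01]
    - [[0,0,-1],[-0.0405,-0.0011,-0.03],0.01]
    - [[0,0,-1],[-0.0405,-0.0011,-0.05],0.01]
    - [[0,0,-1],[-0.0405,-0.0011,-0.055],0.01]
    - [[0,0,-1],[-0.0405,-0.0011,-0.055],0.01]
    - [[0,0,-1],[-0.0405,-0.0011,-0.055],0.01]
    - [[0,0,-1],[-0.0405,-0.0011,-0.055],0.01]

```text
clock: 8.6
ee_pos: [0.5634, -0.191, 0.0776]
tool_rot: [0.24, 3.13, -0.001]
force: [-0.1, 1.1, 0.1]
finger_gap: 0.276
gripper_force: 58.8
```

```bash
python3 - <<'E'
from h import *
s=ctrl.read_state(); print(s['clock'],s['ee_pos'],s['tool_rot'],s['force'],s['finger_gap'])
for n in ('scene','top'):
    im=ctrl.get_image(n); save(cv2.resize(im['color'][140:230,210:330],None,fx=6,fy=6,interpolation=cv2.INTER_CUBIC),n+'5.png') if n=='scene' else 0
    for q in ('relay_orange_tip','relay_orange_grip','socket_mouth'): print(n,q,[np.round(d['xyz'],4).tolist() for d in ctrl.spot_point(n,q)])
im=ctrl.get_image('wrist'); print([np.round(d['xyz'],4).tolist() for d in ctrl.spot_point('wrist','relay_orange_grip')])
E
```

```text
8.6 [ 0.56339754 -0.19097106  0.07755275] [ 2.39963585e-01  3.13016741e+00 -5.26159057e-04] [-0.05914466  1.12561053  0.08914946] 0.27564747569252207
scene relay_orange_tip [[0.614, 0.2737, 0.0], [0.6324, 0.043, -0.0031], [0.5674, -0.1949, 0.0519]]
scene relay_orange_grip [[0.6157, 0.2725, 0.0601], [0.5623, -0.193, 0.094]]
scene socket_mouth [[0.3856, -0.1689, 0.0461], [0.5666, -0.1877, 0.0443]]
top relay_orange_tip [[0.6077, 0.2735, -0.0001], [0.5661, -0.1908, 0.0344], [0.6325, 0.0369, -0.0017], [0.5341, 0.1541, 0.0527]]
top relay_orange_grip [[0.6164, 0.274, 0.0555], [0.6388, 0.0435, 0.0576], [0.3769, 0.3746, -0.0004]]
top socket_mouth [[0.3888, -0.1628, 0.0394], [0.5633, -0.192, 0.0418]]
[[0.5652, -0.1919, 0.0948]]
```

View pics/scene5.png

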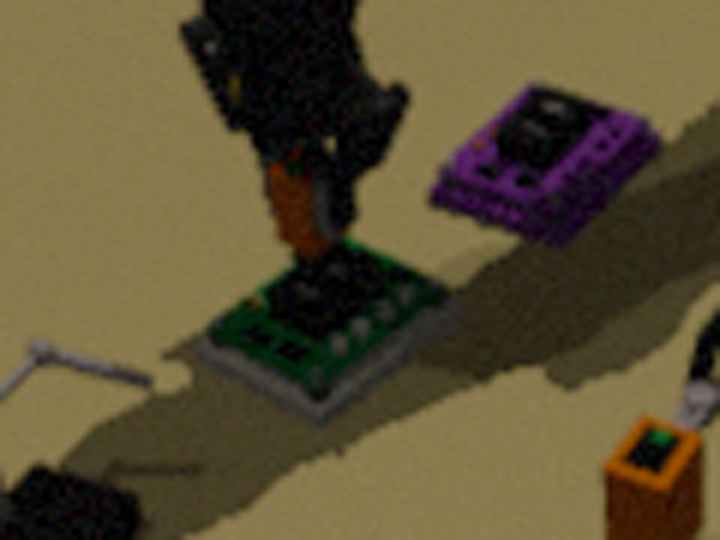

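The relay hangs straight above the green board's socket, over its black top at about (330,280). Descending gently to the mouth.

Request:
drive_tool:
  plan:
    - [[0,0,0],[0,0,-0.004],0.01]
    - [[0,0,0],[0,0,-0.008],0.01]
    - [[0,0,0],[0,0,-0.01],0.01]
    - [[0,0,0],[0,0,-0.012],0.01]
    - [[0,0,0],[0,0,-0.013],0.01]
    - [[0,0,0],[0,0,-0.013],0.01]

```text
clock: 9.7
ee_pos: [0.5626, -0.1908, 0.0633]
tool_rot: [0.24, 3.132, 0.0]
force: [-0.3, 0.1, -0.4]
finger_gap: 0.274
gripper_force: 58.8
```

No contact force with the tip 4 mm inside the mouth, so it has entered. Continuing.

Request:
drive_tool:
  plan:
    - [[0,0,0],[0,0,-0.001],0.01]
    - [[0,0,0],[0,0,-0.002],0.01]
    - [[0,0,0],[0,0,-0.003],0.01]
    - [[0,0,0],[0,0,-0.004],0.01]
    - [[0,0,0],[0,0,-0.004],0.01]
    - [[0,0,0],[0,0,-0.004],0.01]

```text
clock: 10.3
ee_pos: [0.5629, -0.1909, 0.0599]
tool_rot: [0.24, 3.131, -0.0]
force: [-0.2, 0.2, 4.4]
finger_gap: 0.274
gripper_force: 59.4
```

Request:
drive_tool:
  plan:
    - [[0,0,0],[0,0,-0.001],0.01]
    - [[0,0,0],[0,0,-0.002],0.01]
    - [[0,0,0],[0,0,-0.003],0.01]
    - [[0,0,0],[0,0,-0.003],0.01]

```text
clock: 10.7
ee_pos: [0.5626, -0.1909, 0.0565]
tool_rot: [0.24, 3.132, -0.0]
force: [-0.5, -0.5, 2.1]
finger_gap: 0.273
gripper_force: 59.3
```

Request:
drive_tool:
  plan:
    - [[0,0,0],[0,0,-0.001],0.01]
    - [[0,0,0],[0,0,-0.002],0.01]
    - [[0,0,0],[0,0,-0.003],0.01]
    - [[0,0,0],[0,0,-0.003],0.01]

```text
clock: 11.1
ee_pos: [0.5622, -0.1905, 0.0528]
tool_rot: [-0.24, -3.131, -0.0]
force: [0.5, -1.0, -1.0]
finger_gap: 0.271
gripper_force: 58.8
```

Request:
drive_tool:
  plan:
    - [[0,0,0],[0,0,-0.0005],0.01]
    - [[0,0,0],[0,0,-0.001],0.01]
    - [[0,0,0],[0,0,-0.0015],0.01]
    - [[0,0,0],[0,0,-0.0015],0.01]

```text
clock: 11.5
ee_pos: [0.5622, -0.1907, 0.0517]
tool_rot: [-0.24, -3.132, -0.0]
force: [0.4, 0.8, -0.7]
finger_gap: 0.269
gripper_force: 58.9
```

Request:
drive_tool:
  plan:
    - [[0,0,0],[0,0,-0.0005],0.01]
    - [[0,0,0],[0,0,-0.001],0.01]
    - [[0,0,0],[0,0,-0.001],0.01]
    - [[0,0,0],[0,0,-0.001],0.01]

```text
clock: 11.9
ee_pos: [0.5624, -0.1907, 0.0512]
tool_rot: [-0.24, -3.132, -0.0]
force: [-2.0, -0.4, 3.8]
finger_gap: 0.274
gripper_force: 59.4
```

Request:
drive_tool:
  plan:
    - [[0,0,0],[0,0,-0.0005],0.01]
    - [[0,0,0],[0,0,-0.001],0.01]
    - [[0,0,0],[0,0,-0.001],0.01]
    - [[0,0,0],[0,0,-0.001],0.01]

```text
clock: 12.3
ee_pos: [0.5624, -0.1907, 0.0508]
tool_rot: [-0.24, -3.132, -0.001]
force: [-4.1, 1.9, 9.2]
finger_gap: 0.274
gripper_force: 60.3
```

Request:
drive_tool:
  plan:
    - [[0,0,0],[0,0,-0.0005],0.01]
    - [[0,0,0],[0,0,-0.0008],0.01]
    - [[0,0,0],[0,0,-0.0008],0.01]
    - [[0,0,0],[0,0,-0.0008],0.01]

```text
clock: 12.7
ee_pos: [0.5624, -0.1907, 0.0505]
tool_rot: [0.24, 3.132, 0.001]
force: [-5.0, 1.7, 13.4]
finger_gap: 0.275
gripper_force: 60.7
```

It bears 13 N with the shoulder at the expected height, so it is home. Now I'll ease the push off and start the pull, reading the force.

Request:
drive_tool:
  plan:
    - [[0,0,0],[0,0,0.001],0.01]
    - [[0,0,0],[0,0,0.002],0.01]
    - [[0,0,0],[0,0,0.003],0.01]
    - [[0,0,0],[0,0,0.0035],0.01]
    - [[0,0,0],[0,0,0.0035],0.01]
    - [[0,0,0],[0,0,0.0035],0.01]

```text
clock: 13.3
ee_pos: [0.5624, -0.1907, 0.0522]
tool_rot: [-0.24, -3.132, -0.0]
force: [-0.1, -0.1, -0.6]
finger_gap: 0.273
gripper_force: 59.3
```

Request:
drive_tool:
  plan:
    - [[0,0,0],[0,0,0.0005],0.01]
    - [[0,0,0],[0,0,0.001],0.01]
    - [[0,0,0],[0,0,0.0012],0.01]
    - [[0,0,0],[0,0,0.0012],0.01]
    - [[0,0,0],[0,0,0.0012],0.01]

```text
clock: 13.8
ee_pos: [0.5624, -0.1907, 0.0536]
tool_rot: [-0.24, -3.132, -0.0]
force: [0.6, 0.1, -1.0]
finger_gap: 0.277
gripper_force: 59.1
```

Request:
drive_tool:
  plan:
    - [[0,0,0],[0,0,0.0003],0.01]
    - [[0,0,0],[0,0,0.0006],0.01]
    - [[0,0,0],[0,0,0.0008],0.01]
    - [[0,0,0],[0,0,0.0008],0.01]
    - [[0,0,0],[0,0,0.0008],0.01]

```text
clock: 14.3
ee_pos: [0.5623, -0.1907, 0.0541]
tool_rot: [-0.24, -3.132, -0.0]
force: [1.2, -0.4, -7.5]
finger_gap: 0.27
gripper_force: 59.0
```

Request:
drive_tool:
  plan:
    - [[0,0,0],[0,0,0.0002],0.01]
    - [[0,0,0],[0,0,0.0005],0.01]
    - [[0,0,0],[0,0,0.0005],0.01]
    - [[0,0,0],[0,0,0.0005],0.01]
    - [[0,0,0],[0,0,0.0005],0.01]

```text
clock: 14.8
ee_pos: [0.5623, -0.1906, 0.0546]
tool_rot: [-0.24, -3.132, -0.0]
force: [3.1, -1.6, -11.6]
finger_gap: 0.271
gripper_force: 59.2
```

Request:
drive_tool:
  plan:
    - [[0,0,0],[0,0,-0.0002],0.01]
    - [[0,0,0],[0,0,-0.0002],0.01]
    - [[0,0,0],[0,0,-0.0002],0.01]
    - [[0,0,0],[0,0,-0.0002],0.01]
    - [[0,0,0],[0,0,-0.0002],0.01]
    - [[0,0,0],[0,0,-0.0002],0.01]
    - [[0,0,0],[0,0,-0.0002],0.01]
    - [[0,0,0],[0,0,-0.0002],0.01]
    - [[0,0,0],[0,0,-0.0002],0.01]
    - [[0,0,0],[0,0,-0.0002],0.01]
    - [[0,0,0],[0,0,-0.0002],0.01]
    - [[0,0,0],[0,0,-0.0002],0.01]

```text
clock: 16.0
ee_pos: [0.5623, -0.1906, 0.0547]
tool_rot: [-0.24, -3.132, -0.0]
force: [3.0, -1.0, -13.9]
finger_gap: 0.273
gripper_force: 59.3
```

```bash
python3 - <<'E'
from h import *
F=[]
for i in range(4): ctrl.get_image('top'); F.append(ctrl.read_state()['force'])
s=ctrl.read_state(); print(np.round(F,1).tolist(),s['ee_pos'],s['clock'])
E
```

```text
[[3.3, -0.7, -14.8], [2.8, -0.4, -13.1], [1.5, -1.5, -14.1], [1.3, -0.6, -13.6]] [ 0.56230022 -0.19066713  0.05475658] 16.2
```

The pull crept up to 14 N because the servo settles slowly. I'll back off and hold nearer 10 N.

Request:
drive_tool:
  plan:
    - [[0,0,0],[0,0,-0.0003],0.01]
    - [[0,0,0],[0,0,-0.0003],0.01]
    - [[0,0,0],[0,0,-0.0003],0.01]
    - [[0,0,0],[0,0,-0.0003],0.01]
    - [[0,0,0],[0,0,-0.0003],0.01]

```text
clock: 16.7
ee_pos: [0.5624, -0.1907, 0.0546]
tool_rot: [-0.24, -3.132, -0.0]
force: [1.5, -0.7, -12.4]
finger_gap: 0.273
gripper_force: 59.3
```

```bash
python3 - <<'E'
from h import *
F=[]
for i in range(4): ctrl.get_image('top'); F.append(ctrl.read_state()['force'])
s=ctrl.read_state(); print(np.round(F,1).tolist(),s['ee_pos'],s['clock'])
E
```

```text
[[1.8, 0.2, -12.0], [2.0, -0.7, -12.1], [0.7, -0.4, -11.6], [1.4, -1.1, -12.1]] [ 0.56234983 -0.19067566  0.05455145] 16.9
```

Request:
drive_tool:
  plan:
    - [[0,0,0],[0,0,-0.0002],0.01]
    - [[0,0,0],[0,0,-0.0002],0.01]
    - [[0,0,0],[0,0,-0.0002],0.01]
    - [[0,0,0],[0,0,-0.0002],0.01]
    - [[0,0,0],[0,0,-0.0002],0.01]
    - [[0,0,0],[0,0,-0.0002],0.01]
    - [[0,0,0],[0,0,-0.0002],0.01]
    - [[0,0,0],[0,0,-0.0002],0.01]

```text
clock: 17.7
ee_pos: [0.5624, -0.1907, 0.0544]
tool_rot: [-0.24, -3.132, -0.0]
force: [1.2, -1.5, -9.2]
finger_gap: 0.273
gripper_force: 59.5
```

```bash
python3 - <<'E'
from h import *
F=[]
for i in range(16): ctrl.get_image('top'); F.append(ctrl.read_state()['force'][2])
s=ctrl.read_state(); print(np.round(F,1).tolist(),s['ee_pos'],s['clock'])
E
```

```text
[-9.7, -9.6, -9.9, -8.6, -9.9, -9.1, -9.4, -10.2, -8.8, -10.4, -9.1, -9.4, -10.1, -9.6, -8.9, -9.1] [ 0.56240344 -0.1906979   0.05434867] 18.5
```

The pull held steady at about 9.5 N for well over a second. Easing off.

Request:
drive_tool:
  plan:
    - [[0,0,0],[0,0,-0.0005],0.01]
    - [[0,0,0],[0,0,-0.001],0.01]
    - [[0,0,0],[0,0,-0.0015],0.01]
    - [[0,0,0],[0,0,-0.002],0.01]
    - [[0,0,0],[0,0,-0.0025],0.01]
    - [[0,0,0],[0,0,-0.0025],0.01]
    - [[0,0,0],[0,0,-0.0025],0.01]
    - [[0,0,0],[0,0,-0.0025],0.01]

```text
clock: 19.3
ee_pos: [0.5629, -0.1909, 0.0521]
tool_rot: [0.24, 3.131, -0.0]
force: [-0.3, -0.5, 0.1]
finger_gap: 0.275
gripper_force: 60.8
```

Request:
drive_tool:
  plan:
    - [[0,0,0],[0,0,0],0.028]
    - [[0,0,0],[0,0,0],0.034]
    - [[0,0,0],[0,0,0],0.045]
    - [[0,0,0],[0,0,0],0.045]
    - [[0,0,0],[0,0,0],0.045]
    - [[0,0,0],[0,0,0.01],0.045]
    - [[0,0,0],[0,0,0.03],0.045]
    - [[0,0,0],[0,0,0.06],0.045]
    - [[0,0,0],[0,0,0.1],0.045]
    - [[0,0,0],[0.02,0,0.12],0.045]
    - [[0,0,0],[0.03,0,0.12],0.045]
    - [[0,0,0],[0.03,0,0.12],0.045]

```text
clock: 20.5
ee_pos: [0.5936, -0.1902, 0.1722]
tool_rot: [0.238, 3.131, 0.0]
force: [-1.0, 0.0, -0.2]
finger_gap: 0.533
gripper_force: 0.0
```

```bash
python3 - <<'E'
from h import *
im=ctrl.get_image('wrist'); save(im['color'],'w6.png'); s=ctrl.read_state(); print(s['clock'],s['ee_pos'],s['force'],s['finger_gap'],s['gripper_force'])
for q in ('relay_orange_grip','socket_mouth'): print(q,[(round(d['score'],2),np.round(d['xyz'],4).tolist(),proj(im,d['xyz']).round().tolist()) for d in ctrl.spot_point('wrist',q)])
print(proj(im,[.563,-.1915,.087]))
E
```

```text
20.55 [ 0.59192753 -0.19024485  0.17096865] [ 0.10094558  0.11024357 -0.51237781] 0.5262239156755029 0.0
relay_orange_grip [(0.92, [0.6329, 0.0376, 0.058], [594.0, 193.0]), (0.7, [0.5644, -0.1903, 0.0713], [316.0, 157.0])]
socket_mouth [(0.19, [0.7769, 0.0084, 0.0011], [516.0, 303.0])]
[314.19902068 158.94636243]
```

View pics/w6.png

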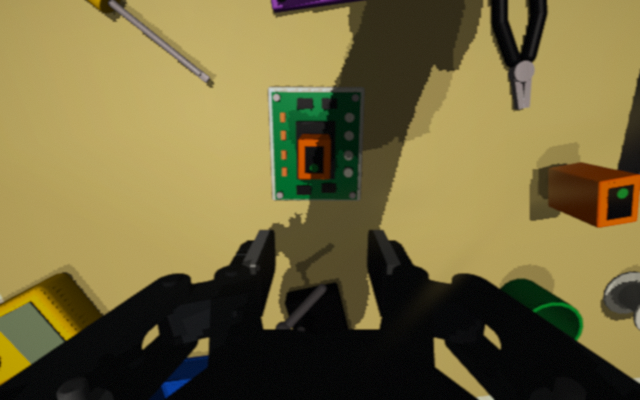

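The relay stands upright in the socket, its top at (315,158) against a predicted (314,159) for seated. The grip height reads 0.071, the fingers are clear and the bystanders look undisturbed. Handing in.

```bash
python3 -c "
from station import ctrl
print(ctrl.sign_off())"
```

```text
the job is handed in; nothing more can be done
None
```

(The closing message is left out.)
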